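Pack the jar riser's stepped end panels in their tray

TASK

Pack away the knocked-down jar riser: its two wooden treads already lie in the bottom of the low wooden tray, and the two L-shaped end panels go on top of them, nested head to tail so that together they fill the tray. One end panel lies on the counter and the other still stands in the drying rack; take that one out, lay it down on the counter so that you can take it again by its cleat, then see that both panels lie flat in the tray side by side, fully down on the treads, cleats up. Leave the jars, the marker pen and the tape roll where they are.

Things in the scene. Friction and masses are not known exactly. Their poses are not given: they have to be found in the camera images.
- tray: low tray of brown wood fixed to the counter, outside 145 (x) x 205 (y) mm, 26 mm high. Origin: centre of its underside on the counter, z up, y along the long side. Inside 125 (x) x 185 (y) mm, centred, rim chamfered 4 mm inwards. Two panels with their L's interlocked, cut-out to cut-out (one L turned half round), fill 120 x 180 mm of it in either mirror arrangement: 5 mm play in all each way.
- tray_floor (a point): centre of the tray, on top of the two 10 mm wooden treads (60 x 182 mm, side by side) that cover its floor, 16 mm above the counter; axes as the tray's. Packed panels rest at this height: their top face is then 28 mm above the counter (2 mm above the rim) and their cleats' centres 40 mm.
- panel_flat_cleat (a point): centre (half-way up) of the cleat of the 12 mm plywood end panel lying on the counter, cleat up, any yaw. x along the cleat, z up out of the panel; the plate spans z = -24 to -12 mm here. L outline: square x = -50..70, y = -80..40 mm less its corner x > 10, y < -20 (mirror image of the other panel). Cleat: wooden batten 60 mm long, 16 wide, 24 high. About 0.17 kg.
- panel_rack_cleat (a point): the same point of the other end panel, which stands in the rack, its cleat level, on the side away from the robot. x along the cleat, z out of the panel on the cleat side (up once it lies properly); the plate spans z = -24 to -12 mm. L outline: square x = -50..70, y = -40..80 mm less its corner x > 10, y > 20. It stands on its y = -40 edge, y axis up. About 0.17 kg.
- panel_rack_top (a point): middle of the top edge of that panel's upright leg as it stands in the rack (in the panel's frame x = -20, y = +80 mm from its cleat's centre, mid-thickness); axes as its cleat point. The leg is 60 mm wide and 12 mm thick there, bare on both faces down to the cleat 72 mm below.
- rack: drying rack fixed to the counter: light wooden board 100 (x) x 120 (y) mm on feet, top 18 mm above the counter. Origin: centre of its underside, x roughly away from the robot, z up. Two slots along y, 15 mm wide, between dowels that reach 42 mm above the counter; the panel stands in the one at x = -27 mm. The counter straight in front of it (towards the robot along world -x) is clear to 220 mm from its origin, 70 mm either side.
- tape_roll_1: roll of tan tape lying flat, 66 mm across, 24 mm high; leave it. Origin at the centre of its underside
- marker_1: fat marker pen lying flat, 125 x 17 mm; leave it. Origin at the centre of its underside
- jar_f3: tall pickle jar with white lid, 68 mm wide, 122 mm high; leave it. Origin at the centre of its underside
- jar_f1: preserve jar with cream lid, 60 mm wide, 92 mm high; leave it. Origin at the centre of its underside
- jar_f0: preserve jar with cream lid, 60 mm wide, 92 mm high; leave it. Origin at the centre of its underside
- cash_box: open blue steel cash box fixed at the middle of the counter, 203 (x) x 256 (y) mm, 62 mm high, its lid standing open at its back to about 0.27 m: carry things round the robot's side of it. Origin at the centre of its underside
- service_bell: chrome counter bell, fixed, 84 mm across, 65 mm high: carry things over it. Origin at the centre of its underside

How it is judged (in metres and radians):
On the way:
1. the panel from the rack lies flat on the counter, cleat up, let go (height (world z) of panel_rack_cleat below 0.03 m and angle between panel_rack_cleat's own z axis and vertical below 0.1 rad and linear speed of panel_rack below 0.03 m/s and contact force between panel_rack and the fingers below 0.1 N), for 0.2 s.
At the end, for the whole second after the job is handed in: Both end panels lie flat (within 2 degrees), cleats up, inside the tray and fully down on the treads (cleat centres 40 mm above the counter within 2.5 mm), at rest and released (x of panel_rack_cleat in the frame of tray between -0.035 and 0.035 m and y of panel_rack_cleat in the frame of tray between -0.065 and 0.065 m and z of panel_rack_cleat in the frame of tray between 0.0375 and 0.0425 m and angle between each of panel_rack_cleat, panel_flat_cleat's own z axis and vertical below 0.04 rad and linear speed of each of panel_rack, panel_flat below 0.02 m/s and x of panel_flat_cleat in the frame of tray between -0.035 and 0.035 m and y of panel_flat_cleat in the frame of tray between -0.065 and 0.065 m and z of panel_flat_cleat in the frame of tray between 0.0375 and 0.0425 m); the robot touches nothing.
It fails at once if a bystander (jar, tape roll or marker pen) is moved more than 3 cm (distance of any of tape_roll_1, marker_1, jar_f3, jar_f1, jar_f0 from where it was at the start of the episode above 0.03 m).
It also fails if it takes over 72 s, if anything falls off the work surface, if the arm or the gripper's body presses on something with over 40 N, if the wrist force passes 120 N, or if a joint passes its speed limit or range.

ROBOT

A 6-joint arm with a two-finger parallel gripper is mounted at the origin on a cart in front of the work surface, level with it; the furniture and walls round the work are solid. World frame = base frame: x ahead of the robot, y to its left, z up, the work surface at z = 0. Lengths are in mm, angles in rad, forces in N, time in s.
With the tool pointing down it reaches from about 325 to 900 mm from the base axis. Payload 6.1 kg.
Tool frame: the origin (TCP) lies at the very end of the fingers, on their centre line; the grasp point (between the pads) lies 19 mm behind it; z points along the fingers, y is the line along which they close (so a half turn about z gives the same grasp; the last joint's range is limited). The gripper opens to 87 mm and grips with 3 to 60 N. Pads are 19 mm wide; open, the fingers measure 117 mm over their backs; the gripper's body (75 mm by 190 mm) begins 51 mm behind the grasp point.
Start: joints at [-1.396, 0.22, 1.526, -0, 1.395, -0.126], TCP at [185.171, -596.932, 222.538] pointing down, gripper open.
Joint ranges: [-2.98, 2.98], [-0.91, 2.08], [0.09, 2.57], [-1.24, 4.39], [0.2, 2.65], [-2.68, 2.68]. Speed limits (rad/s): [2.57, 2.57, 3.01, 3.14, 3.14, 3.14].

INTERFACE

Orientations are given as a rotation vector (axis times angle).
In Python, from bench import arm gives the robot as it stands.
- The arm moves only by the tool jog_arm, never from a script. Its argument "steps" is a list of rows, each a list of 5 numbers: the shift along the tool's x, y, z in cm, then the turn about the tool's z in rad, then the closure, from 0 (fully open) to 1 (shut). In form: [[x, y, z, spin, fingers], ...]. A call has exactly 10 rows; each row shifts and turns the commanded pose from where the row before left it, along the tool's axes as they then stand; what a row does not reach is not made up. A row lasts 1/8 s, in which the tool goes at most 62.5 mm and 10.7 degrees, less where a joint would pass 70% of its speed; a pose out of reach is approached as far as the arm can. A call is refused whole if a number of a shift passes 6.25 or a number of a turn 0.188, either way. A call with a gripper value outside its range is refused whole. The fingers move at their own pace and stop on an object; the grip force is fixed at half the most. Time passes only in rows, so rows that do not move let the fingers close, or fill a call up. It gives the time, the measured TCP pose, the force, the opening and the grip force at its end, in the units of the state.
- arm.observe(): the state, without advancing time (a new reading comes with each control period).
- arm.read_camera(name): name is "side" or "top" or "wrist"; returns a dict with "img" (384x512x3 uint8, red, green, blue), "mtx" (3x3 intrinsics, pixels), "world_to_cam" (4x4, takes a point from world to camera coordinates); the wrist camera has in their place "hand_eye" (4x4, takes a point from camera to tool coordinates, whose origin is the TCP and whose axes are the flange's). Camera axes: x right, y down, z forward; pixel columns grow to the right and rows downward; lengths in mm; the calibration is good to about 2 mm. A picture is of the moment at which its call begins: read the wrist's pose just before it. There is no depth.
- arm.sign_off(): hands the job in; it is judged then, once.
The state is a dict: "t": time; "joint_pos": joint angles; "joint_velocities": joint speeds; "tau": joint torques, N m; "tool_pos": TCP position; "tcp_rot": TCP orientation; "wrist_force": force on the tool from outside, world axes, zero at the start; "wrist_torque": the same for the moment, N m; "gripper_width": opening from 0.0 (shut) to 1.0 (fully open); "gripper_force": force on a finger pad.
Only numpy, scipy, OpenCV 4.12 (cv2) and the standard library are available. Lean on these libraries where they do the work, as an engineer would, in place of code of your own. Each camera call takes 0.05 s, during which the arm holds its last target. There are 200 camera calls.

## Working session

There is one attempt and no reset: what is moved stays moved. The work goes in short steps, Python scripts to look and compute and a tool call to move; the robot and the scene stay as the last step left them, time stands still between calls to the robot, and variables do not carry over. Pictures are saved under pics/ and viewed, at most 10 in all, crops included, and the job is handed in when it is done.

Besides the shell and the picture viewer there is one more tool, called as a command line: name --pt "numbers of a row" for each row, then --argument value for the rest. jog_arm: Moves the arm, as the interface text tells. Its arguments: {"type":"object","properties":{"steps":{"type":"array"}},"required":["steps"]}

```bash
ls; mkdir -p pics
python3 - <<'E'
from bench import arm
import cv2,numpy as np
s=arm.observe();print(s)
for n in("side","top"):
    d=arm.read_camera(n);cv2.imwrite(f"pics/{n}0.png",d["img"][:,:,::-1]);np.savez(f"{n}.npz",**d);print(d["mtx"],d["world_to_cam"])
d=arm.read_camera("wrist");print(d["mtx"],d["hand_eye"])
E
```

```text
pics
{'t': 0.0, 'joint_pos': array([-1.39608744e+00,  2.21247525e-01,  1.52759649e+00, -1.35398710e-05,
        1.39468651e+00, -1.26110608e-01]), 'joint_velocities': array([ 0.00105662,  0.00103926, -0.00064318, -0.00137092, -0.00096394,
        0.00148074]), 'tau': array([-1.35020815e-03, -4.94622767e+01, -3.87376750e+01,  6.97548059e-02,
        5.71257505e-02, -1.72240825e-04]), 'tool_pos': array([ 185.06772723, -596.33051604,  221.43173363]), 'tcp_rot': array([-3.10420766e+00, -4.70459965e-01,  9.48302655e-05]), 'wrist_force': array([-0.55887032, -0.68811267, -0.29575709]), 'wrist_torque': array([ 0.01979612, -0.0091288 , -0.00841318]), 'gripper_force': 0.0, 'gripper_width': 0.999751903660292}
[[366.09988748   0.         255.90157954]
 [  0.         366.09988748 187.19901084]
 [  0.           0.           1.        ]] [[-8.06282748e-01 -5.91124827e-01 -2.18990760e-02  4.82259090e+02]
 [-3.68555259e-01  5.30970299e-01 -7.63044928e-01  2.91314803e+02]
 [ 4.62682560e-01 -6.07158942e-01 -6.45974355e-01  9.32417069e+02]
 [ 0.00000000e+00  0.00000000e+00  0.00000000e+00  1.00000000e+00]]
[[428.5939096    0.         254.31351515]
 [  0.         428.5939096  188.11341962]
 [  0.           0.           1.        ]] [[-2.68152373e-02 -9.99617199e-01 -6.81162456e-03  2.37370830e+01]
 [-9.89646499e-01  2.75076597e-02 -1.40865667e-01  5.73656901e+02]
 [ 1.40999116e-01  2.96375409e-03 -9.90005286e-01  1.28235401e+03]
 [ 0.00000000e+00  0.00000000e+00  0.00000000e+00  1.00000000e+00]]
[[268.66466818   0.         257.48011593]
 [  0.         268.66466818 194.57995264]
 [  0.           0.           1.        ]] [[-6.32022376e-04 -9.57901319e-01 -2.87096957e-01  7.90319286e+01]
 [ 9.99999789e-01 -6.48497093e-04 -3.77085892e-05 -5.74920424e-01]
 [-1.50060435e-04 -2.87096920e-01  9.57901527e-01 -1.61074652e+02]
 [ 0.00000000e+00  0.00000000e+00  0.00000000e+00  1.00000000e+00]]
```

View pics/top0.png

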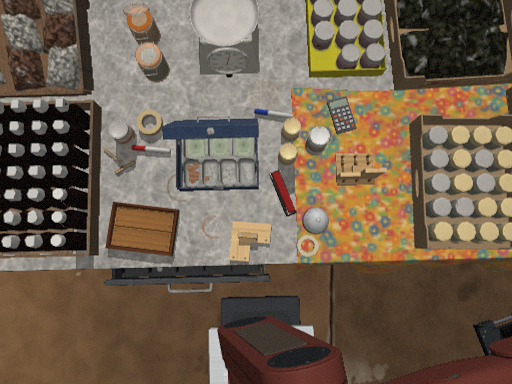

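View pics/side0.png

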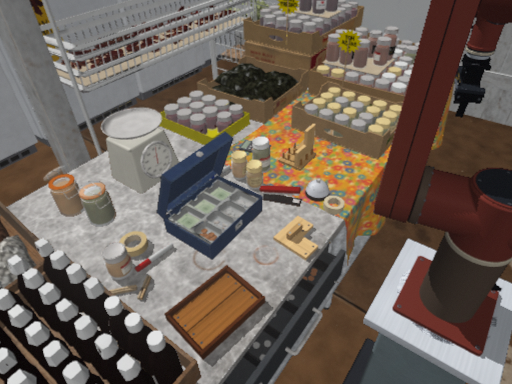

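The top view shows the tray at about (143,229), the flat panel at (250,240), the rack at (358,168), the bell at (315,220), and the cash box at (217,160). I'll zoom in on the panel and the rack.

```bash
cat > h.py <<'E'
import numpy as np,cv2
from scipy.spatial.transform import Rotation as R
def ray(d,px):
    M=d["world_to_cam"];K=d["mtx"]
    v=np.linalg.inv(K)@np.array([px[0],px[1],1.]);Rm=M[:3,:3]
    return -Rm.T@M[:3,3],Rm.T@v
def onz(d,px,z):
    o,v=ray(d,px);return o+v*(z-o[2])/v[2]
def proj(d,p):
    c=d["world_to_cam"]@np.append(p,1.);u=d["mtx"]@c[:3];return u[:2]/u[2]
def tri(d1,p1,d2,p2):
    o1,v1=ray(d1,p1);o2,v2=ray(d2,p2)
    t=np.linalg.lstsq(np.c_[v1,-v2],o2-o1,rcond=None)[0]
    a,b=o1+v1*t[0],o2+v2*t[1];return (a+b)/2,np.linalg.norm(a-b)
def wrist(arm):
    s=arm.observe();d=arm.read_camera("wrist")
    T=np.eye(4);T[:3,:3]=R.from_rotvec(s["tcp_rot"]).as_matrix();T[:3,3]=s["tool_pos"]
    d["world_to_cam"]=np.linalg.inv(T@d["hand_eye"]);return d,s
E
python3 - <<'E'
import numpy as np,cv2
t=np.load("top.npz")["img"][:,:,::-1];s=np.load("side.npz")["img"][:,:,::-1]
def c(i,x,y,w,h,k):return cv2.resize(i[y:y+h,x:x+w],None,fx=k,fy=k,interpolation=cv2.INTER_CUBIC)
a=c(t,320,140,80,60,5);b=c(t,220,210,80,60,5)
e=c(s,270,115,80,60,5);f=c(s,265,205,80,60,5)
cv2.imwrite("pics/crop.png",np.vstack([np.hstack([a,b]),np.hstack([e,f])]))
E
```

```text
(no output)
```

View pics/crop.png

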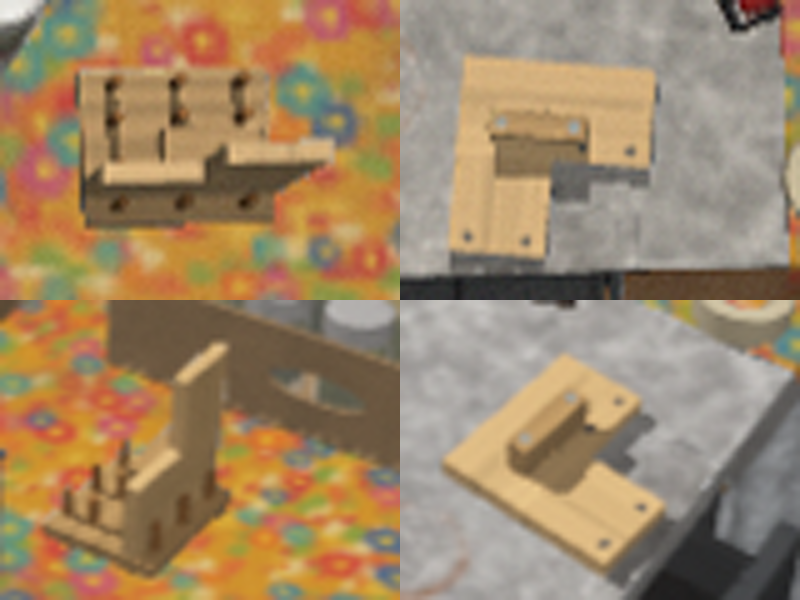

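The crops show two things. The upright leg's top edge is at about (366–387, 168–173) in the top view and (306–315, 124–131) in the side view. The flat panel has its cleat along image x, with the cut-out at lower right. Next I'll turn these into positions.

Run:
```python
from h import *
np.set_printoptions(precision=1,suppress=True)
t=dict(np.load("top.npz"));s=dict(np.load("side.npz"))
C=lambda x,y,ox,oy:(ox+x/5-.4,oy+y/5-.4)
print("legtop L,R z138",[onz(t,C(x,y,320,140),138) for x,y in((228,153),(333,150))])
print("tri",tri(t,C(282,152,320,140),s,C(203,62,270,115)))
print("foot top z78",[onz(t,C(x,y,320,140),78) for x,y in((105,173),(204,170))])
print("rack board z18",[onz(t,C(x,y,320,140),18) for x,y in((80,72),(268,70),(272,218),(85,226))])
print("flat z12",[onz(t,C(x,y,220,210),12) for x,y in((463,57),(656,70),(649,184),(545,258),(450,249))] if 0 else [onz(t,C(x-400,y,220,210),12) for x,y in((463,57),(656,70),(649,184),(545,258),(450,249))])
print("cleat top z36",[onz(t,C(x-400,y,220,210),36) for x,y in((489,110),(588,117),(586,137),(487,132))])
# brown tray mask
hsv=cv2.cvtColor(t["img"],cv2.COLOR_RGB2HSV);m=((hsv[...,0]<18)&(hsv[...,1]>100)).astype(np.uint8)
m[:,:100]=0;m[:195]=0;m[258:]=0;m[:,190:]=0
c=max(cv2.findContours(m,0,2)[0],key=cv2.contourArea);r=cv2.boxPoints(cv2.minAreaRect(c))
P=np.array([onz(t,p,26) for p in r]);print("tray",r,P,P.mean(0))
for n,p in dict(bell=(315,215),tape=(308,246),jar=(318,134),crateTL=(413,118),crateBL=(416,247)).items():print(n,onz(t,p,60))
```

```text
legtop L,R z138 [array([ 603.3, -311.7,  138. ]), array([ 603.4, -371.9,  138. ])]
tri (array([ 602.1, -342.7,  139.1]), np.float64(1.6162306823799648))
foot top z78 [array([ 603.8, -252.7,   78. ]), array([ 604. , -312.3,   78. ])]
rack board z18 [array([ 679.4, -252.6,   18. ]), array([ 677.3, -371.6,   18. ]), array([ 582.5, -367.9,   18. ]), array([ 580.6, -250.4,   18. ])]
flat z12 [array([476.4,  79.9,  12. ]), array([465.1, -40.2,  12. ]), array([394.8, -33.6,  12. ]), array([351.4,  31.8,  12. ]), array([358.4,  90.3,  12. ])]
cleat top z36 [array([442.1,  63.3,  36. ]), array([436.2,   3. ,  36. ]), array([424.1,   4.5,  36. ]), array([428.7,  64.8,  36. ])]
tray [[105.3 247.6]
 [110.9 201.2]
 [178.1 209.3]
 [172.5 255.7]] [[404.7 470.   26. ]
 [547.4 455.7  26. ]
 [516.2 246.4  26. ]
 [374.5 263.8  26. ]] [460.7 359.   26. ]
bell [ 484.5 -172.5   60. ]
tape [ 392.6 -147.3   60. ]
jar [ 734.9 -193.5   60. ]
crateTL [ 777.5 -490.6   60. ]
crateBL [ 381.1 -468.2   60. ]
```

jog_arm --pt "0 0 0 0.15 0" --pt "0 0 0 0.15 0" --pt "5.2 -3.2 0 0 0" --pt "5.2 -3.2 0 0 0" --pt "5.2 -3.2 0 0 0" --pt "5.2 -3.2 0 0 0" --pt "5.2 -3.2 0 0 0" --pt "5.2 -3.2 0 0 0" --pt "5.2 -3.2 0 0 0" --pt "5.2 -3.2 0 0 0"

```text
t: 1.4
tool_pos: [602.4, -339.2, 222.2]
tcp_rot: [-3.141, -0.001, 0.001]
wrist_force: [0.6, -0.6, -0.7]
gripper_width: 1.001
gripper_force: 0.0
```

Run:
```python
from bench import arm
from h import *
d,s=wrist(arm);print(s["tool_pos"],s["tcp_rot"],s["joint_pos"])
np.savez("w1.npz",**d)
i=d["img"][:,:,::-1].copy()
for p in((603,-312,138),(603,-372,138)):
    u=proj(d,np.array(p,float));print(u);cv2.circle(i,tuple(int(v) for v in u),4,(0,0,255),1)
cv2.imwrite("pics/w1.png",cv2.resize(i,None,fx=1.5,fy=1.5))
```

```text
[ 602.38061584 -339.24112395  222.20306759] [-3.14149815e+00 -1.30065793e-03  6.01684856e-04] [-6.26761295e-01  3.78384970e-01  1.33316711e+00 -1.50019231e-04
  1.43040601e+00  9.43228002e-01]
[229.67650902 199.28060747]
[292.30118283 199.28686877]
```

View pics/w1.png

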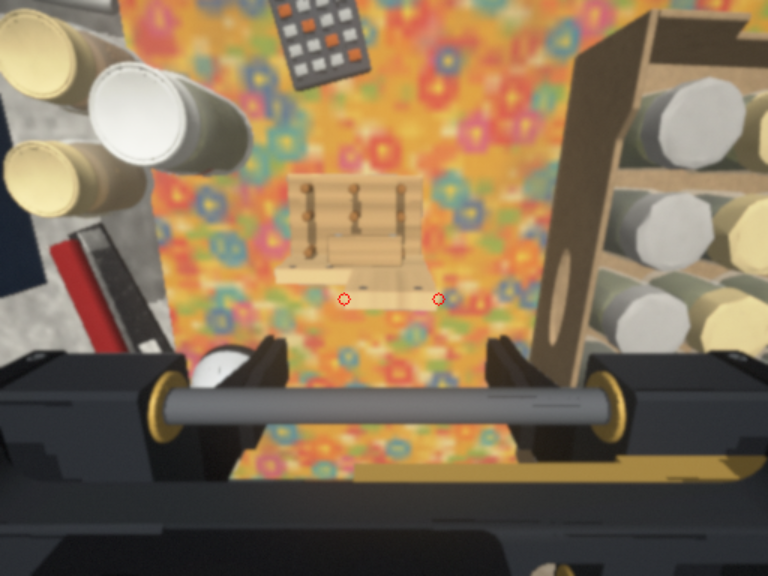

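The picture shows the leg's top face at about (340–438, 292–308) in the enlarged view, matching the projected marks. I'll go down and close on the leg's side edges.

jog_arm --pt "0 0.2 4 0 0" --pt "0 0 4 0 0" --pt "0 0 3.8 0 0" --pt "0 0 0 0 0" --pt "0 0 0 0 1" --pt "0 0 0 0 1" --pt "0 0 0 0 1" --pt "0 0 0 0 1" --pt "0 0 0 0 1" --pt "0 0 0 0 1"

```text
t: 2.7
tool_pos: [601.8, -342.8, 106.1]
tcp_rot: [3.141, 0.002, 0.003]
wrist_force: [0.4, 1.7, 6.5]
gripper_width: 0.685
gripper_force: 29.9
```

jog_arm --pt "0 0 -1 0 1" --pt "0 0 -1.2 0 1" --pt "0 0 -1.2 0 1" --pt "0 0 -1.2 0 1" --pt "0 0 -1.2 0 1" --pt "-1.5 0 0 0 1" --pt "-2 0 0 0 1" --pt "-2 0 0 0 1" --pt "-1 0 0 0 1" --pt "0 0 0 0 1"

```text
t: 3.95
tool_pos: [535.8, -342.9, 163.0]
tcp_rot: [3.141, 0.0, 0.001]
wrist_force: [0.0, 0.5, -2.7]
gripper_width: 0.681
gripper_force: 29.9
```

Run:
```python
from bench import arm
from h import *
d=arm.read_camera("side");i=d["img"][90:210,240:400,::-1]
d=arm.read_camera("top");j=d["img"][130:250,300:460,::-1]
cv2.imwrite("pics/s2.png",cv2.resize(np.hstack([i,j]),None,fx=2.5,fy=2.5,interpolation=2))
print(arm.observe()["tool_pos"])
```

```text
[ 536.54551895 -342.78583849  162.94316832]
```

View pics/s2.png

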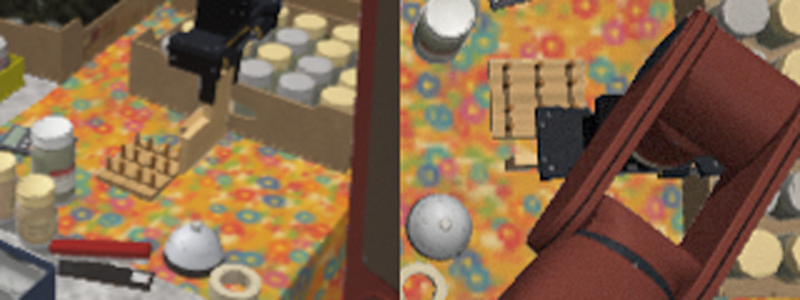

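The panel hangs upright in the grip, clear of the rack. I'll set its lower edge on the counter and start tipping it toward the robot.

jog_arm --pt "0 0 3 0 1" --pt "0 0 3 0 1" --pt "0 0 1.4 0 1" --pt "0 0 0.3 0 1" --pt "-0.9 0 0 0 1" --pt "-0.9 0 0.1 0 1" --pt "-0.9 0 0.2 0 1" --pt "-0.9 0 0.2 0 1" --pt "-0.9 0 0.3 0 1" --pt "-0.9 0 0.4 0 1"

```text
t: 5.3
tool_pos: [482.9, -343.3, 76.3]
tcp_rot: [3.14, 0.001, 0.005]
wrist_force: [-1.2, 4.8, 9.7]
gripper_width: 0.683
gripper_force: 30.0
```

Run:
```python
from bench import arm
from h import *
d=arm.read_camera("side");i=d["img"][90:210,240:400,::-1]
w,s=wrist(arm);j=cv2.resize(w["img"][150:384,100:412,::-1],(160,120))
cv2.imwrite("pics/s3.png",cv2.resize(np.hstack([i,j]),None,fx=2.5,fy=2.5,interpolation=2))
print(s["tool_pos"],s["wrist_force"])
```

```text
[ 481.3194173  -343.21509408   75.41858114] [-4.12092216  3.03450733 12.4186743 ]
```

View pics/s3.png

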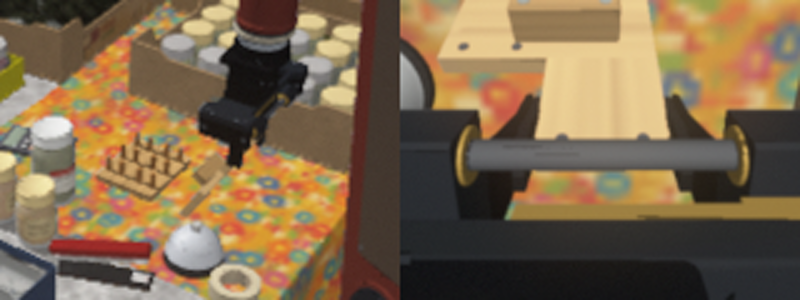

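The panel is leaning about 30° with its cleat side up. I'll continue the arc.

jog_arm --pt "-1 0 0.5 0 1" --pt "-0.9 0 0.6 0 1" --pt "-0.8 0 0.8 0 1" --pt "-0.8 0 0.8 0 1" --pt "-0.7 0 0.9 0 1" --pt "-0.6 0 1 0 1" --pt "-0.5 0 1 0 1" --pt "-0.3 0 1 0 1" --pt "0 0 0 0 1" --pt "0 0 0 0 0.6"

```text
t: 6.65
tool_pos: [425.5, -342.4, 7.1]
tcp_rot: [-3.141, -0.002, 0.002]
wrist_force: [-2.0, 0.1, -0.4]
gripper_width: 0.687
gripper_force: 30.0
```

jog_arm --pt "0 0 0 0 0" --pt "0 0 0 0 0" --pt "0 0 0 0 0" --pt "0 0 -2 0 0" --pt "0 0 -5 0 0" --pt "0 0 -5 0 0" --pt "2 0 -5 0 0" --pt "2 0 -3 0 0" --pt "0 0 0 0 0" --pt "0 0 0 0 0"

```text
t: 7.9
tool_pos: [465.1, -342.1, 206.1]
tcp_rot: [-3.14, -0.002, 0.003]
wrist_force: [-0.4, -0.2, -0.6]
gripper_width: 1.0
gripper_force: 0.0
```

Run:
```python
from bench import arm
from h import *
w,s=wrist(arm);np.savez("w4.npz",**w)
i=w["img"][:,:,::-1].copy()
for p in((491,-352,36),(491,-292,36),(531,-372,12),(411,-372,12)):
    u=proj(w,np.array(p,float));print(u);cv2.circle(i,tuple(int(v) for v in u),4,(0,0,255),1)
cv2.imwrite("pics/w4.png",cv2.resize(i,None,fx=1.5,fy=1.5))
print(s["tool_pos"],s["tcp_rot"])
```

```text
[266.1739238  158.52818388]
[217.66701764 158.49988839]
[281.55232395 124.38213188]
[279.31219681 212.39572445]
[ 465.11186443 -342.06466363  206.0766957 ] [-3.14015471e+00 -1.64707407e-03  2.83948335e-03]
```

View pics/w4.png

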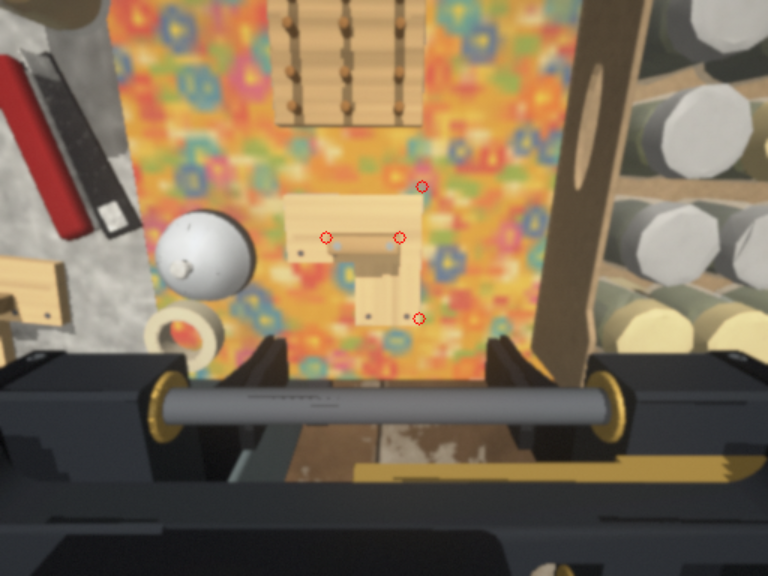

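The panel lies flat with its cleat up, the cleat centre near enlarged pixel (365,245), which is about (485,−323) in world. I'll spin a quarter turn and go down on it.

jog_arm --pt "2 -1.9 0 0 0" --pt "0 0 1.5 -0.187 0" --pt "0 0 1.5 -0.187 0" --pt "0 0 1.5 -0.187 0" --pt "0 0 1.5 -0.187 0" --pt "0 0 1.5 -0.187 0" --pt "0 0 1.5 -0.187 0" --pt "0 0 1.5 -0.187 0" --pt "0 0 1.5 -0.187 0" --pt "0 0 0 -0.075 0"

```text
t: 9.2
tool_pos: [483.2, -321.9, 83.7]
tcp_rot: [-2.212, -2.221, 0.001]
wrist_force: [-0.3, -0.2, 1.0]
gripper_width: 0.996
gripper_force: 0.0
```

Run:
```python
from bench import arm
from h import *
s=arm.observe();print(s["tool_pos"],s["tcp_rot"],s["joint_pos"])
print(R.from_rotvec(s["tcp_rot"]).as_matrix().round(3))
```

```text
[ 483.15735053 -321.91885867   83.67952936] [-2.21193726e+00 -2.22119614e+00  8.05394527e-04] [-7.23474692e-01  2.59289074e-01  1.75555226e+00 -1.11588429e-04
  1.13365675e+00 -7.27604223e-01]
[[-0.004  1.    -0.005]
 [ 1.     0.004  0.004]
 [ 0.005 -0.005 -1.   ]]
```

jog_arm --pt "-0.1 0.2 3 0 0" --pt "0 0 3 0 0.2" --pt "0 0 0.8 0 0.4" --pt "0 0 0 0 0.6" --pt "0 0 0 0 1" --pt "0 0 0 0 1" --pt "0 0 0 0 1" --pt "0 0 0 0 1" --pt "0 0 0 0 1" --pt "0 0 0 0 1"

```text
t: 10.45
tool_pos: [487.6, -324.7, 19.7]
tcp_rot: [-2.22, -2.222, 0.001]
wrist_force: [-2.7, 0.5, 4.1]
gripper_width: 0.182
gripper_force: 30.0
```

The grip on the cleat is good. I'll lift and carry the panel over the bell toward the tray.

jog_arm --pt "0 0 -4 0 1" --pt "0 0 -5 0 1" --pt "2 0 -5 0 1" --pt "6 -0.6 0 0 1" --pt "6 -0.6 0 0 1" --pt "6 -0.6 0 0 1" --pt "6 -0.6 0 0 1" --pt "6 -0.6 0 0 1" --pt "6 -0.6 0 0 1" --pt "6 -0.6 0 0 1"

```text
t: 11.7
tool_pos: [445.0, 117.3, 159.4]
tcp_rot: [2.22, 2.222, 0.001]
wrist_force: [0.2, -0.3, -1.0]
gripper_width: 0.183
gripper_force: 30.0
```

jog_arm --pt "4 0.5 -4 0 1" --pt "4 0.5 -4 0 1" --pt "4 0.5 -2 0 1" --pt "2 0 0 0 1" --pt "0 0 0 0 1" --pt "0 0 0 0 1" --pt "0 0 0 0 1" --pt "0 0 0 0 1" --pt "0 0 0 0 1" --pt "0 0 0 0 1"

```text
t: 12.95
tool_pos: [460.5, 255.1, 259.6]
tcp_rot: [2.221, 2.222, 0.0]
wrist_force: [-0.2, 0.5, -1.8]
gripper_width: 0.183
gripper_force: 30.0
```

Run:
```python
from bench import arm
from h import *
w,s=wrist(arm);np.savez("w5.npz",**w)
cv2.imwrite("pics/w5.png",cv2.resize(w["img"][:,:,::-1],None,fx=1.5,fy=1.5))
print(s["tool_pos"],s["tcp_rot"],s["joint_pos"])
```

```text
[460.45698802 255.09725659 259.63724694] [2.22064916e+00 2.22211308e+00 2.23585376e-04] [ 3.56050705e-01 -4.00936231e-02  1.73550715e+00 -1.82713223e-05
  1.44601424e+00  3.55393964e-01]
```

View pics/w5.png

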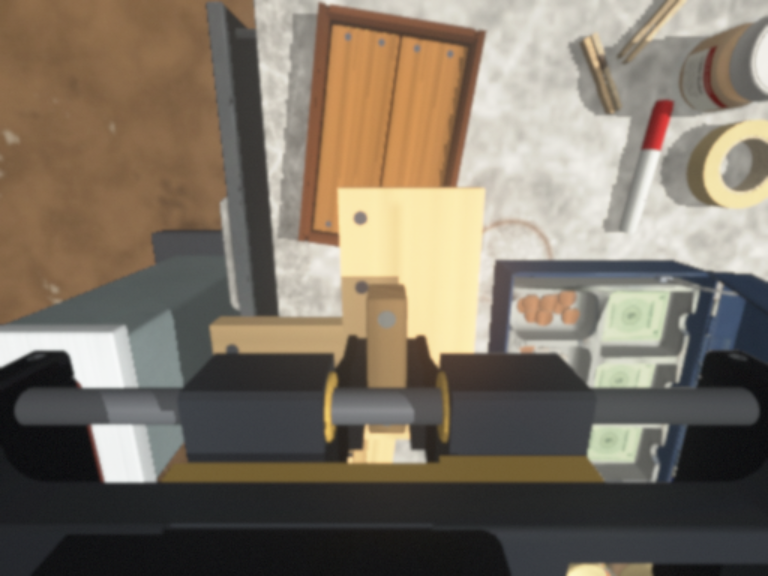

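The picture shows the tray's rim corners at enlarged (320,5), (485,31) and (300,239). It also shows the carried plate's far edge from (338,188) to (484,188).

Run:
```python
from h import *
np.set_printoptions(precision=1,suppress=True)
w=dict(np.load("w5.npz"));q=lambda x,y:((x+.5)/1.5-.5,(y+.5)/1.5-.5)
FL,FR,NL,r=[onz(w,q(*p),26) for p in((320,5),(485,31),(300,239),(462,187))]
print("tray",FL,FR,NL,r)
print("w",np.linalg.norm(FR-FL),"l",np.linalg.norm(NL-FL),"centre",(FR+NL)/2)
a=np.degrees(np.arctan2);print("yaw",a(*(FR-FL)[[1,0]]),a(*(FL-NL)[[1,0]])-90,a(*(FR-r)[[1,0]])-90)
z=259.6
print("plate far L,R",onz(w,q(338,188),z-7.7),onz(w,q(484,188),z-7.7))
print("cleat end top",onz(w,q(368,287),z+16.3),onz(w,q(405,287),z+16.3))
```

```text
tray [404.2 468.9  26. ] [544.6 449.8  26. ] [375.2 270.9  26. ] [531.9 320.4  26. ]
w 141.68871803152098 l 200.15902825634106 centre [459.9 360.3  26. ]AttributeError: 'numpy.ufunc' object has no attribute 'degrees'

The above exception was the direct cause of the following exception:

Traceback (most recent call last):
TypeError: loop of ufunc does not support argument 0 of type numpy.ufunc which has no callable degrees method
```

Run:
```python
from h import *
np.set_printoptions(precision=1,suppress=True)
w=dict(np.load("w5.npz"));q=lambda x,y:((x+.5)/1.5-.5,(y+.5)/1.5-.5)
z=259.6
print("plate far L,R",onz(w,q(338,188),z-7.7),onz(w,q(484,188),z-7.7))
print("cleat end top",onz(w,q(368,287),z+16.3),onz(w,q(405,287),z+16.3))
c=np.array([460.3,359.7]);th=-.138;Q=np.array([[np.cos(th),-np.sin(th)],[np.sin(th),np.cos(th)]])
print("rack tgt",c+Q@[-10,-50],"flat tgt",c+Q@[20,40])
```

```text
plate far L,R [440.7 328.1 251.9] [500.  328.1 251.9]
cleat end top [453.5 293.1 275.9] [467.3 293.1 275.9]
rack tgt [443.5 311.6] flat tgt [485.6 396.6]
```

jog_arm --pt "5.6 -2 0 0 1" --pt "0 0 1.1 0.187 1" --pt "0 0 1.1 0.187 1" --pt "0 0 1.1 0.187 1" --pt "0 0 1.1 0.187 1" --pt "0 0 1.1 0.187 1" --pt "0 0 1.1 0.187 1" --pt "0 0 1.1 0.187 1" --pt "0 0 1.1 0.187 1" --pt "0 0 1.1 0.187 1"

```text
t: 14.25
tool_pos: [440.3, 311.3, 160.2]
tcp_rot: [-3.136, 0.184, -0.0]
wrist_force: [-0.0, 0.0, -2.6]
gripper_width: 0.178
gripper_force: 30.0
```

jog_arm --pt "0 0 2 0.026 1" --pt "0 0 2 0 1" --pt "0 0 2 0 1" --pt "0 0 2 0 1" --pt "0 0 0 0 1" --pt "0 0 0 0 1" --pt "0 0 0 0 1" --pt "0 0 0 0 1" --pt "0 0 0 0 1" --pt "0 0 0 0 1"

```text
t: 15.5
tool_pos: [440.4, 311.3, 80.7]
tcp_rot: [-3.134, 0.215, -0.0]
wrist_force: [0.3, -0.0, -1.8]
gripper_width: 0.182
gripper_force: 30.0
```

Run:
```python
from bench import arm
from h import *
w,s=wrist(arm);np.savez("w6.npz",**w)
d=arm.read_camera("top");np.savez("t6.npz",**d)
j=cv2.resize(d["img"][190:270,90:196,::-1],(509,384),interpolation=2)
i=w["img"][:,:,::-1]
cv2.imwrite("pics/w6.png",cv2.resize(i,None,fx=1.5,fy=1.5))
M=R.from_rotvec(s["tcp_rot"]).as_matrix()
print(s["tool_pos"],np.degrees(np.arctan2(M[1,0],M[0,0])),s["joint_pos"],s["wrist_force"])
```

```text
[440.3746381  311.29692612  80.70915534] -7.860161620245211 [4.69066361e-01 1.66355862e-01 1.87203715e+00 3.25299399e-06
 1.10294122e+00 2.17704691e+00] [ 0.32196903 -0.03485047 -1.77676498]
```

View pics/w6.png

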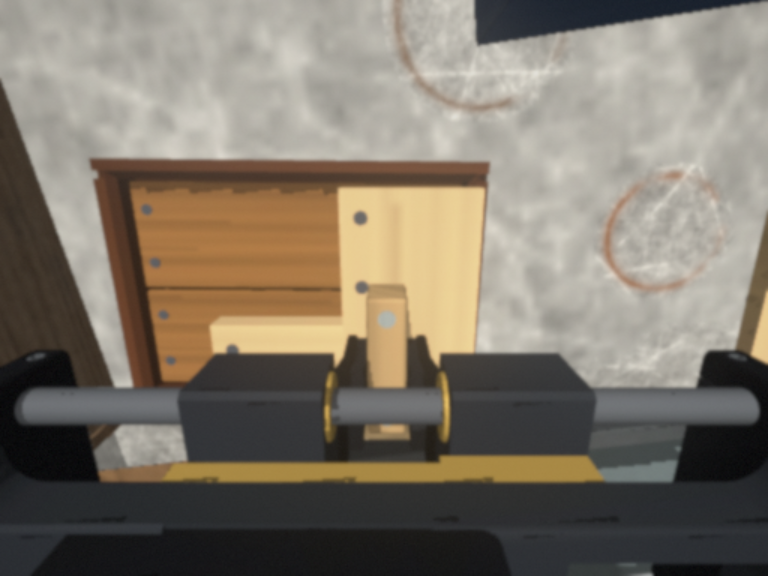

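The tray now sits square in the view: far rim from (92,160) to (488,163), with the plate's far edge at row 187 from columns 338 to 484. I'll check the fit numerically.

Run:
```python
from h import *
np.set_printoptions(precision=1,suppress=True)
w=dict(np.load("w6.npz"));q=lambda x,y:((x+.5)/1.5-.5,(y+.5)/1.5-.5)
tcp=np.array([440.37,311.3,0]);a=np.radians(-7.86);X=np.array([np.cos(a),np.sin(a),0]);Y=np.array([-np.sin(a),np.cos(a),0])
f=lambda n,x,y,z:print(n,[round(float((onz(w,q(x,y),z)-tcp)@v),1) for v in(X,Y)])
f("rim FL",92,160,26);f("rim FR",488,163,26)
f("inner far R end",475,182,22)
f("plate L",338,187,80.7-7.7);f("plate R",484,187,80.7-7.7)
for k in(26,):
  print("tray centre in tool", (np.array([460.3,359.7,0])-tcp)@X,(np.array([460.3,359.7,0])-tcp)@Y)
```

```text
rim FL [84.4, 150.4]
rim FR [82.8, -51.2]
inner far R end [73.4, -46.0]
plate L [72.7, 20.2]
plate R [72.7, -39.0]
tray centre in tool 13.123915645877988 50.670777950608546
```

jog_arm --pt "-0.05 0.1 1 0 1" --pt "0 0 1 0 1" --pt "0 0 0.6 0 1" --pt "0 0 0.6 0 1" --pt "0 0 0.4 0 1" --pt "0 0 0.4 0 1" --pt "0 0 0.4 0 1" --pt "0 0 0.2 0 1" --pt "0 0 0 0 1" --pt "0 0 0 0 1"

```text
t: 16.85
tool_pos: [439.8, 310.4, 35.7]
tcp_rot: [3.134, -0.215, -0.0]
wrist_force: [-4.0, -3.1, 7.0]
gripper_width: 0.185
gripper_force: 30.0
```

jog_arm --pt "0 0 0 0 0.5" --pt "0 0 0 0 0.5" --pt "0 0 0 0 0.5" --pt "0 0 -2 0 0.5" --pt "0 0 -4 0 0.5" --pt "0 0 -5 0 0" --pt "0 0 -5 0 0" --pt "0 0 0 0 0" --pt "0 0 0 0 0" --pt "0 0 0 0 0"

```text
t: 18.1
tool_pos: [438.6, 309.8, 192.6]
tcp_rot: [3.132, -0.215, -0.005]
wrist_force: [-0.7, 0.2, -0.5]
gripper_width: 0.96
gripper_force: 0.0
```

Run:
```python
from bench import arm
from h import *
w,s=wrist(arm);np.savez("w7.npz",**w)
cv2.imwrite("pics/w7.png",cv2.resize(w["img"][:,:,::-1],None,fx=1.5,fy=1.5))
print(s["tool_pos"])
```

```text
[438.60670885 309.79326608 192.55316476]
```

View pics/w7.png

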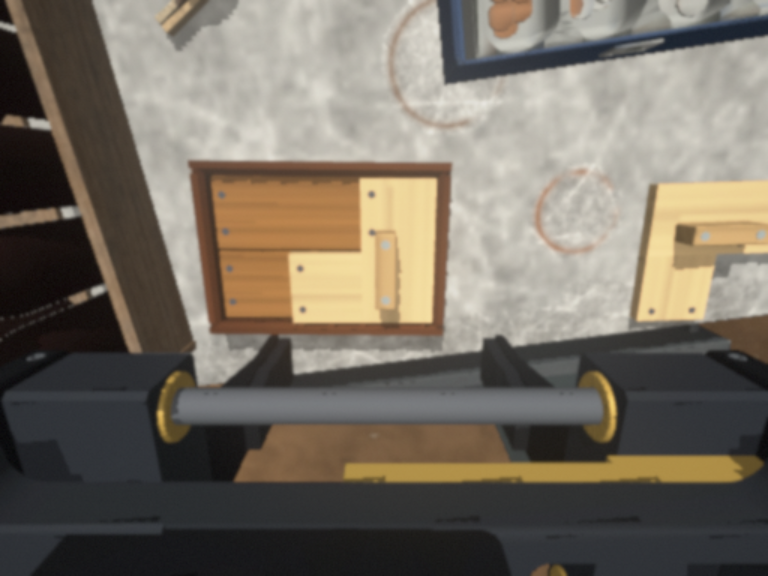

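The first panel lies flat in the tray's right-hand end (290–438, 178–324), with the other half free. The flat panel is at right with its corner at (652,184). I'll measure from this picture.

Run:
```python
from h import *
np.set_printoptions(precision=1,suppress=True)
w=dict(np.load("w7.npz"));q=lambda x,y:((x+.5)/1.5-.5,(y+.5)/1.5-.5)
T=np.array([onz(w,q(*p),26) for p in((190,162),(452,163),(445,333),(211,331))])
print(T,"tray c",T.mean(0))
P=np.array([onz(w,q(*p),28) for p in((360,178),(438,178),(434,324),(290,324),(362,252))]);print("panel1",P)
F=np.array([onz(w,q(*p),12) for p in((652,184),(632,325))]);print("flat",F)
C=np.array([onz(w,q(*p),36) for p in((675,223),(682,244))]);print("cleat",C)
c=np.array([460.3,359.7,0]);a=-.138;X=np.array([np.cos(a),np.sin(a),0]);Y=np.array([-np.sin(a),np.cos(a),0])
print("panel1 in tray",[[(p-c)@X,(p-c)@Y] for p in P]);print("tray in tray",[[(p-c)@X,(p-c)@Y] for p in T])
```

```text
[[543.9 448.6  26. ]
 [515.4 248.2  26. ]
 [374.8 267.1  26. ]
 [405.  469.4  26. ]] tray c [459.8 358.3  26. ]
panel1 [[514.2 320.3  28. ]
 [505.8 260.3  28. ]
 [385.4 275.9  28. ]
 [402.6 399.2  28. ]
 [456.3 327.8  28. ]]
flat [[476.4  84.9  12. ]
 [353.   96.5  12. ]]
cleat [[446.8  80.6  36. ]
 [429.1  74.   36. ]]
panel1 in tray [[np.float64(58.763877662228246), np.float64(-31.612186587255426)], [np.float64(58.770123656565055), np.float64(-92.23083716946688)], [np.float64(-62.70317717276092), np.float64(-93.2892656969085)], [np.float64(-62.60394689932027), np.float64(31.134760329636652)], [np.float64(0.4529453308722717), np.float64(-32.148999457279785)]]
tray in tray [[np.float64(70.60733519679933), np.float64(99.57354668635907)], [np.float64(69.90920213425123), np.float64(-102.90671140229263)], [np.float64(-71.93281363192706), np.float64(-103.47568176919341)], [np.float64(-69.87425821866708), np.float64(101.04723415988143)]]
```

jog_arm --pt "0.7 5.9 0 0 0" --pt "0.7 5.9 0 0 0" --pt "0.7 5.9 0 0 0" --pt "0.7 5.9 0 0 0" --pt "0.7 5.9 0 0 0" --pt "0 0 0 -0.187 0" --pt "0 0 0 -0.187 0" --pt "0 0 0 -0.187 0" --pt "0 0 0 -0.187 0" --pt "0 0 0 -0.187 0"

```text
t: 19.4
tool_pos: [433.3, 13.4, 193.3]
tcp_rot: [-2.89, -1.228, 0.003]
wrist_force: [1.2, -0.4, 0.5]
gripper_width: 1.001
gripper_force: 0.0
```

jog_arm --pt "0 0 0 -0.187 0" --pt "0 0 0 -0.187 0" --pt "0 0 0 -0.187 0" --pt "0 0 0 -0.118 0" --pt "0 0 0 0 0" --pt "0 0 0 0 0" --pt "0 0 0 0 0" --pt "0 0 0 0 0" --pt "0 0 0 0 0" --pt "0 0 0 0 0"

```text
t: 20.65
tool_pos: [434.0, 13.3, 194.6]
tcp_rot: [2.323, 2.114, 0.0]
wrist_force: [0.3, -0.0, 0.2]
gripper_width: 1.004
gripper_force: 0.0
```

Run:
```python
from bench import arm
from h import *
np.set_printoptions(precision=1,suppress=True,linewidth=150)
w,s=wrist(arm);np.savez("w8.npz",**w)
M=R.from_rotvec(s["tcp_rot"]).as_matrix()
print(s["tool_pos"],np.degrees(np.arctan2(M[1,0],M[0,0])))
hsv=cv2.cvtColor(w["img"],cv2.COLOR_RGB2HSV)
m=((hsv[...,0]>8)&(hsv[...,0]<32)&(hsv[...,1]>60)&(hsv[...,2]>90)).astype(np.uint8);m[238:]=0
# plate: largest contour, polygon at z=12
c=max(cv2.findContours(m,0,2)[0],key=cv2.contourArea);p=cv2.approxPolyDP(c,4,True)[:,0]
for k in p:print("poly",k,onz(w,k.astype(float),12))
for n,k in dict(FL=(476,80,12),FR=(465,-40,12)).items():print(n,proj(w,np.array(k,float)))
u=[proj(w,np.array(k,float)) for k in((442,63.3,36),(436,3,36),(424,4.5,36),(429,65,36))];print("cleat px",np.array(u))
c0=np.mean(u,0).astype(int)
print("V rows across cleat, col sweep, row",c0[1]);print(hsv[c0[1]-10,c0[0]-40:c0[0]+40,2])
print("V col",c0[0],c0[1]-50);print(hsv[c0[1]-50:c0[1]+50,c0[0],2])
```

```text
[434.   13.3 194.6] 84.60598519097537
poly [0 0] [171.3 238.7  12. ]
poly [ 0 81] [140.9 158.8  12. ]
poly [33 82] [179.5 154.   12. ]
poly [ 46 116] [182.5 114.8  12. ]
poly [ 86 116] [231.5 110.1  12. ]
poly [ 90 104] [240.2 123.4  12. ]
poly [140  99] [301.8 123.2  12. ]
poly [138  84] [303.2 140.   12. ]
poly [129  75] [294.8 150.7  12. ]
poly [113   0] [294.8 226.9  12. ]
FL [286.4 121.8]
FR [283.9 213.3]
cleat px [[260.4 139.9]
 [260.  189.8]
 [250.2 189.5]
 [249.2 139.5]]
V rows across cleat, col sweep, row 164
[246 245 245 245 246 245 245 246 245 246 246 246 245 244 237 213 190 187 185 186 187 187 186 189 193 196 196 195 193 192 192 191 188 198 224 234 235
 236 236 234 234 234 230 227 226 229 237 245 247 248 247 244 242 241 243 244 246 247 248 249 248 248 247 247 248 248 248 248 248 248 245 237 226 223
 223 224 226 227 227 225]
V col 254 114
[217 216 215 216 217 219 221 226 235 243 246 247 247 247 247 247 246 247 247 247 247 247 246 242 227 194 191 216 228 229 223 214 208 209 208 217 226
 232 234 234 234 234 234 233 234 234 234 233 234 233 234 233 233 233 233 233 233 233 233 232 232 233 233 233 233 231 226 217 208 206 207 215 226 231
 232 237 242 245 245 245 245 245 245 245 245 245 245 245 245 245 245 245 245 245 245 245 245 245 240 230]
```

The cleat's top edges are at columns 248–260 and rows 140–188, with its centre near (432,34), matching the prediction to about 1 mm. I'll go down and grip it.

jog_arm --pt "2.1 -0.4 4 0 0" --pt "0 0 5 0 0" --pt "0 0 5 0 0" --pt "0 0 2.5 0 0.4" --pt "0 0 1.2 0 0.6" --pt "0 0 0 0 0.6" --pt "0 0 0 0 1" --pt "0 0 0 0 1" --pt "0 0 0 0 1" --pt "0 0 0 0 1"

```text
t: 21.95
tool_pos: [432.3, 34.6, 17.9]
tcp_rot: [2.323, 2.114, 0.001]
wrist_force: [0.8, 0.4, 1.0]
gripper_width: 0.288
gripper_force: 0.0
```

jog_arm --pt "0 0 0 0 1" --pt "0 0 0 0 1" --pt "0 0 0 0 1" --pt "0 0 0 0 1" --pt "0 0 0 0 1" --pt "0 0 0 0 1" --pt "0 0 0 0 1" --pt "0 0 0 0 1" --pt "0 0 -2 0 1" --pt "0 0 -2 0 1"

```text
t: 23.2
tool_pos: [431.4, 34.7, 57.2]
tcp_rot: [-2.323, -2.114, 0.001]
wrist_force: [0.4, -0.2, -1.8]
gripper_width: 0.181
gripper_force: 30.0
```

jog_arm --pt "0 0 -5 0 1" --pt "0 0 -5 0 1" --pt "6 0.3 0 0 1" --pt "6.1 0.3 0 0 1" --pt "6.1 0.3 0 0 1" --pt "6.1 0.3 0 0 1" --pt "6.1 0.4 0 0 1" --pt "6.1 0.4 0 0 1" --pt "0 0 0 0.044 1" --pt "0 0 0 0 1"

```text
t: 24.45
tool_pos: [485.5, 396.4, 155.9]
tcp_rot: [-2.368, -2.065, 0.003]
wrist_force: [-0.3, 0.3, -1.7]
gripper_width: 0.179
gripper_force: 30.0
```

jog_arm --pt "0 0 2 0 1" --pt "0 0 2 0 1" --pt "0 0 2 0 1" --pt "0 0 2 0 1" --pt "0 0 0 0 1" --pt "0 0 0 0 1" --pt "0 0 0 0 1" --pt "0 0 0 0 1" --pt "0 0 0 0 1" --pt "0 0 0 0 1"

```text
t: 25.7
tool_pos: [486.2, 396.2, 77.8]
tcp_rot: [2.369, 2.063, 0.001]
wrist_force: [-0.3, -0.2, -1.6]
gripper_width: 0.175
gripper_force: 30.0
```

Run:
```python
from bench import arm
from h import *
np.set_printoptions(precision=1,suppress=True,linewidth=160)
w,s=wrist(arm);np.savez("w9.npz",**w)
M=R.from_rotvec(s["tcp_rot"]).as_matrix()
print(s["tool_pos"],np.degrees(np.arctan2(M[1,0],M[0,0])),s["wrist_force"])
t=s["tool_pos"];print("want TCP (486.1,397.0); d in tool x,y:",(np.array([486.1,397.0,t[2]])-t)@M[:,:2])
# expected plate outline (cleat at TCP, panel x = -tool x, y = +tool y), top face z = tcp-5.9
P=lambda x,y:proj(w,t-M[:,0]*x+M[:,1]*y-np.array([0,0,5.9]))
print("plate far-left/right exp",P(-50,-80),P(-50,40))
c=np.array([460.2,359.2]);Q=R.from_euler('z',-.138).as_matrix()[:2,:2]
T=lambda x,y,z:proj(w,np.append(c+Q@[x,y],z))
for k in((-72.5,102.5,26),(72.5,102.5,26),(-62.5,92.5,22),(62.5,92.5,22)):print(k,T(*k))
hsv=cv2.cvtColor(w["img"],cv2.COLOR_RGB2HSV)
u=P(-50,-20).astype(int);print("col",u, "rows up");
for ch in(0,2):print(hsv[u[1]-45:u[1]+15,u[0],ch])
r=u[1]+12;print("row",r);
a,b=int(P(-40,-80)[0]),int(P(-40,40)[0])
for e in(a,b):print(e-25,hsv[r,e-25:e+25,2],hsv[r,e-25:e+25,0])
```

```text
[486.2 396.2  77.8] 82.09691021458463 [-0.3 -0.2 -1.6]
want TCP (486.1,397.0); d in tool x,y: [ 0.8 -0.2]
plate far-left/right exp [130.1 163.2] [321.5 163.1]
(-72.5, 102.5, 26) [137.8 137.2]
(72.5, 102.5, 26) [324.3 137.1]
(-62.5, 92.5, 22) [153.9 149.5]
(62.5, 92.5, 22) [309.7 149.4]
col [225 163] rows up
[21 20 21 19 21 23 21 21 21 21 22 22 19 22 21 17 15 11 11 11 11 11 11 11 11 12 11 11 11 12 13 14 14 14 14 15 14 15 15 14 15 15 15 16 17 18 19 22 22 22 22 22 22
 22 22 22 21 22 22 22]
[196 196 192 192 190 188 187 187 188 190 192 194 195 195 191 174 132 102 107 120 127 129 128 128 126 123 114 107 104 103 106 123 148 166 170 170 171 170 171
 171 171 170 167 161 162 192 231 244 245 245 245 245 245 245 245 245 245 244 245 244]
row 175
107 [126 128 127 124 125 124 126 127 130 133 134 134 133 132 130 129 128 129 130 129 131 134 136 137 146 187 230 241 243 243 243 243 243 243 243 242 243 242 243
 242 243 243 243 243 243 244 244 244 243 243] [21 20 20 18 19 22 19 21 22 19 20 19 19 19 22 23 21 19 20 20 22 18 20 18 17 17 19 22 22 22 22 22 22 22 22 22 22 22 22 22 22 22 22 22 22 22 22 21 22 22]
295 [245 246 245 245 245 245 245 244 244 244 244 244 244 245 245 245 245 245 246 246 246 246 246 245 244 236 222 218 221 221 222 222 222 222 221 221 220 220 221
 221 221 222 222 222 221 221 220 219 218 214] [22 22 22 22 22 22 22 22 22 22 22 22 22 22 22 22 22 22 22 22 22 22 22 22 21 20 18 19 23 24 22 22 21 23 24 24 22 21 22 24 24 24 24 24 23 24 24 22 22 21]
```

The expected plate and tray edges match the picture to about 1 px. I'll lower the panel.

jog_arm --pt "0.05 0 1 0 1" --pt "0 0 1 0 1" --pt "0 0 0.6 0 1" --pt "0 0 0.5 0 1" --pt "0 0 0.4 0 1" --pt "0 0 0.4 0 1" --pt "0 0 0.4 0 1" --pt "0 0 0.2 0 1" --pt "0 0 0 0 1" --pt "0 0 0 0 1"

```text
t: 27.0
tool_pos: [486.3, 396.7, 33.7]
tcp_rot: [2.369, 2.063, 0.0]
wrist_force: [-3.4, -3.3, 5.8]
gripper_width: 0.182
gripper_force: 30.0
```

jog_arm --pt "0 0 0 0 0.5" --pt "0 0 0 0 0.5" --pt "0 0 0 0 0.5" --pt "0 0 -2 0 0.5" --pt "0 0 -4 0 0.5" --pt "-4 0 -5 0 0" --pt "-6 0 -5 0 0" --pt "-6 0 0 0 0" --pt "0 0 0 0 0" --pt "0 0 0 0 0"

```text
t: 28.25
tool_pos: [466.6, 251.2, 182.7]
tcp_rot: [2.37, 2.062, 0.004]
wrist_force: [0.4, 0.9, 0.3]
gripper_width: 0.958
gripper_force: 0.0
```

Run:
```python
from bench import arm
from h import *
np.set_printoptions(precision=1,suppress=True,linewidth=160)
w,s=wrist(arm);print(s["tool_pos"])
hsv=cv2.cvtColor(w["img"],cv2.COLOR_RGB2HSV)
m=((hsv[...,0]>17)&(hsv[...,0]<28)&(hsv[...,1]>70)&(hsv[...,2]>205)).astype(np.uint8)
c=np.array([460.2,359.2]);Q=R.from_euler('z',-.138).as_matrix()[:2,:2]
# rectify plane z=28 in tray frame at 1 px/mm, 240x180
g=[proj(w,np.append(c+Q@[x,y],28)) for x,y in((-80,-110),(80,-110),(80,110),(-80,110))]
H=cv2.getPerspectiveTransform(np.float32(g),np.float32([(0,0),(160,0),(160,220),(0,220)]))
r=cv2.warpPerspective(m,H,(160,220));v=cv2.warpPerspective(hsv[...,2],H,(160,220))
for row in r[8:216:5,8:156:2]:print(''.join('#' if k else '.' for k in row))
print("V along y at x=-45",v[10:215:1,35]);print("V along x at y=75",v[185,5:155])
```

```text
[466.6 251.2 182.7]
..........................................................................
..........................................................................
..........................................................................
......############################################################........
......############################################################........
......###########################################################.........
......###########################################################.........
......############################################################........
......#.....##.....##...##.##.###.################################........
...............###################################################........
...............#...#####################...#######################........
....................#.#.##.##..########.....######################........
......#####################################..##############..####.........
......######################################.##############..####.........
......########################
[... 2838 characters left out ...]
  0   0   0   0   0   0   0   0   0
   0   0   0   0   0   0   0   0   0   0]
V along x at y=75 [128 128 126 120 116 115 115 113 110 113 116 114 104  91  93 128 190 231 241 242 242 240 237 227 214 207 217 231 239 242 242 242 242 242 243 242 243 243 243
 243 243 243 243 242 243 242 243 243 243 243 243 243 243 243 243 243 243 243 243 243 243 243 243 243 243 243 243 244 244 243 243 243 243 243 243 245 246 247
 247 246 246 245 244 244 244 243 239 225 213 220 226 228 227 228 227 226 223 221 219 218 217 217 219 222 228 233 235 235 234 232 232 233 234 235 237 238 239
 241 242 243 244 243 242 242 241 241 242 242 242 242 242 243 243 242 237 213 155 106  90  90  97 107 115 117 119 125 151 185 205 211]
```

The rectified image shows both panels filling the tray, with square edges and straight seams, and the arm is clear.

```bash
python3 -c "
from bench import arm
print(arm.sign_off())"
```

```text
the job is handed in; nothing more can be done
None
```

I handed the job in with both end panels packed side by side in the tray, cleats up and released; the last camera image and the gripper heights at release point to both being flat and fully down, but no judging result came back.

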